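Wedge a mosaic panel fast in its holding board

TASK

Clamp the freshly set mosaic panel in its holding board so that it can be rubbed down. Slide the bar up until it holds the panel against the fence, then stand the loose wooden wedge flat on the board in the gap behind the bar, thin end leading, and push it along the ramp of the cleat until it jams and the panel stays firmly gripped after you let go. Push no harder than a firm thumb, because the new panel cracks if it is squeezed hard, and leave the plain block, the tools, the dish and the bowl where they lie.

Things in the scene. Friction and masses are not known exactly. Their poses are not given: they have to be found in the camera images.
- jig: The holding board: plywood, 280 x 280 x 18 mm, screwed to the bench. Origin: centre of its underside; its top is 18 mm up. Its x points away from the robot, its y to the left, turned by up to 0.25 rad. Along its far edge stands the fixed fence, 28 mm high, inner face at x = +92 mm; on the near side stands the cleat with the ramp; the sliding bar lies between, next to the panel.
- ramp (a point): Half-way up the face of the cleat (24 mm high, 45 mm deep, y = -37 to +20 mm of the board), at y = 0, as drawn. This face, towards the bar, is the ramp: along the board's +y it comes 1 mm nearer the bar every 6 mm. The cleat's screws sit in slots: on each board it really stands up to 5 mm nearer to or farther from the bar than this point tells, so the jam must be found by feel.
- gap (a point): Where the wedge's centre can be put down freely, flat on the board in the gap with its axes along the board's, once the bar is seated: 32 mm above the bench, at y = -85 mm of the board, 3 mm between wedge and bar and 2.5 to 12.5 mm to the ramp. From there the wedge slides along the board's +y and jams after 32 to 100 mm. With the bar drawn back the gap is mostly too narrow for it.
- bar_grip (a point): Middle of the upright round wooden grip, 24 mm thick and 40 mm high, that stands on the sliding bar 45 mm left (+y) of the bar's middle. The point lies 44 mm above the board, 20 mm above the bar's top. The bar is 32 (x, with its rubber facing towards the panel) x 200 (y) x 24 mm and slides in the board's two T-tracks along the board's x.
- bar (a joint): How far the bar stands from its drawn-back place, in m, towards the panel and fence (0 to 0.03). It starts at 0 to 0.003 and reads 0.016 with the panel held against the fence. It slides with 1.5 N friction, with up to 9 N while it pushes the panel along; 12 to 16 N on the grip seats it. It stays where it is left but does not hold the panel by itself. The rubber facing is hard.
- bar_rear (a point): Middle of the upper edge of the bar's rear face (towards the cleat and the robot), 24 mm above the board. The face is parallel to the board's y.
- panel_center (a point): Centre of the loose stone mosaic panel, 120 (x) x 160 (y) mm, 24 mm thick, about 0.85 kg, lying on the board between bar and fence, at first up to 5 mm short of the fence. Against the fence its centre is at x = +32 mm of the board. Squeezed with more than 22 N between bar and fence it cracks.
- wedge_center (a point): Centre of the loose waxed wooden wedge, fin left out: 110 mm long, 28 high, 20 thick at the thin end (its own +y), 38 at the butt (-y), 0.1 kg, right of the board. Its straight +x face, 14.5 mm from the centre, goes on the bar, the slanted one on the ramp. A push of 11 to 16 N on the butt jams it; the squeeze is 0.8 to 1.3 times that. Held by the fingers it may bind on the ramp, not the bar.
- wedge_fin (a point): Point on the wedge's thumb fin where it is taken. The fin stands on the wedge, 14 mm thick (x), 35 mm long (y), 34 mm high (28 to 62 mm above the underside), its middle 22.5 mm from the wedge's centre towards the butt. The point is on its mid-plane, 50 mm above the underside. Standing in the gap the fin rises 38 mm above bar and cleat; the butt stays free for a push, low, from the right.
- block: Bystander: plain straight wooden block, 34 x 110 x 28 mm, no taper and no fin, beside the wedge (the two change places). Origin: centre of its underside.
- hammer: Bystander: hammer with a wooden handle lying left of the board. Origin: a point of its underside, along its handle axis.
- spatula: Bystander: spatula lying at the right. Origin: a point of its underside, along its handle axis.
- brush: Bystander: flat brush lying at the right. Origin: a point of its underside, along its handle axis.
- nippers: Bystander: tile nippers, 160 mm, black handles, lying at the far right. Origin: near the middle, underside.
- dish: Bystander: terracotta dish with stone chips, 156 mm wide, 28 mm high, left of the board. Origin: centre of its underside.
- bowl: Bystander: empty green bowl, 150 mm wide, 65 mm high, near right. Origin: centre of its underside.
Not all that is in view belongs to the job. What is shaped like the part that bears wedge_center but pink is not meant.

How it is judged (in metres and radians):
On the way, in this order (a step that is already met when the one before it is completed fails the run):
1. the bar is slid up so that panel and bar are within 3.5 mm of being held against the fence (value of joint bar above 0.0125 m and x of panel_center in the frame of jig above 0.0285 m), for 0.1 s.
2. the wedge stands flat on the board in the gap between bar and cleat (z of wedge_center in the frame of jig below 0.036 m and angle between wedge_center's own z axis and vertical below 0.06 rad and x of wedge_center in the frame of jig between -0.095 and -0.062 m and y of wedge_center in the frame of jig between -0.125 and 0.04 m), for 0.1 s.
At the end, for the whole second after the job is handed in: With the hand off, the wedge presses on the bar and the bar on the panel with more than 8 N each; the panel lies against the fence (within 2.5 mm); the wedge stands flat on the board (within 4 mm and 0.06 rad) and is at rest (contact force between bar and panel above 8 N and contact force between wedge and bar above 8 N and x of panel_center in the frame of jig above 0.0295 m and z of wedge_center in the frame of jig below 0.036 m and angle between wedge_center's own z axis and vertical below 0.06 rad and linear speed of wedge below 0.01 m/s); the robot touches nothing.
It fails at once if the panel is squeezed between bar and fence with more than 22 N and cracks (contact force between bar and panel above 22 N).
It fails at once if the block, a tool, the dish or the bowl is moved by more than 20 mm (distance of any of block, hammer, spatula, brush, nippers, dish, bowl from where it was at the start of the episode above 0.02 m).
It also fails if it takes over 66 s, if anything falls off the work surface, if the arm or the gripper's body presses on something with over 40 N, if the wrist force passes 120 N, or if a joint passes its speed limit or range.

ROBOT

A 6-joint arm with a two-finger parallel gripper is mounted at the origin on the work surface. World frame = base frame: x ahead of the robot, y to its left, z up, the work surface at z = 0. Lengths are in mm, angles in rad, forces in N, time in s.
With the tool pointing down it reaches from about 400 to 925 mm from the base axis. Payload 12.5 kg.
Tool frame: the origin (TCP) lies on the centre line of the jaws, within the pads' length; the fingertips stand 17 mm ahead of it and the grasp point (between the pads) lies 2 mm behind it; z points along the fingers, y is the line along which they close (so a half turn about z gives the same grasp; the last joint's range is limited). The gripper opens to 95 mm and grips with 3 to 60 N. Pads are 20 mm wide; open, the fingers measure 119 mm over their backs; the gripper's body (75 mm by 180 mm) begins 59 mm behind the grasp point.
Start: joints at [1.188, 0.491, 1.559, -0, 1.092, -0.106], TCP at [170.782, 601.233, 210.961] pointing down, gripper open.
Joint ranges: [-3.1, 3.1], [-0.84, 2.19], [0.05, 2.79], [-1.13, 4.28], [0.06, 2.93], [-2.69, 2.69]. Speed limits (rad/s): [2.22, 2.22, 2.79, 3.14, 3.14, 3.14].

INTERFACE

Orientations are given as [roll, pitch, yaw] about the fixed x, y, z axes, in that order (R = Rz(yaw) Ry(pitch) Rx(roll)).
In Python, from cell import env gives the robot as it stands.
- The arm moves only by the tool drive_tool, never from a script. Its argument "deltas" is text: rows parted by semicolons, each of 4 numbers parted by spaces: the shift along the world's x, y, z normalised to -1 to 1, where 1 is 100 mm, then the turn about the world's z normalised to -1 to 1, where 1 is 180 degrees. A call has 1 to 10 rows; each row shifts and turns the commanded pose from where the row before left it; what a row does not reach is not made up. A row lasts 1/12 s, in which the tool goes at most 41.7 mm and 7.16 degrees, less where a joint would pass 70% of its speed; a pose out of reach is approached as far as the arm can. A call with a number of a shift or a turn outside -1 to 1 is refused whole. A call with a gripper value outside its range is refused whole. "gripper" is the closure, from 0 (fully open) to 1 (shut), set as the call begins (left out, the last holds). The fingers move at their own pace and stop on an object; the grip force is fixed at half the most. Time passes only in rows, so rows that do not move let the fingers close. It gives the time, the measured TCP pose, the force, the opening and the grip force at its end, in the units of the state.
- env.state(): the state, without advancing time (a new reading comes with each control period).
- env.read_camera(name): name is "scene" or "top"; returns (picture, depth): 400x640x3 uint8, red, green, blue; 400x640 float32, mm along the optical axis (not along the pixel's ray), 0 where there is no reading.
- env.camera_params(name): a dict with "mtx" (3x3 intrinsics, pixels), "k1" (the pictures are not rectified: a ray, as slopes to the right and down, at radius r is drawn at 1 + k1 r^2 times it, then the intrinsics apply), "camera_from_world" (4x4, takes a point from world to camera coordinates). Camera axes: x right, y down, z forward; pixel columns grow to the right and rows downward; lengths in mm; the calibration is good to about 2 mm. A picture is of the moment at which its call begins. camera_params takes no time and is no camera call.
- env.job_done(): hands the job in; it is judged then, once.
The state is a dict: "t": time; "joints": joint angles; "qvel": joint speeds; "tau": joint torques, N m; "eef_pos": TCP position; "tcp_rot": TCP orientation; "ft_force": force on the tool from outside, world axes, zero at the start; "moment": the same for the moment, N m; "opening": opening from 0.0 (shut) to 1.0 (fully open); "grip_force": force on a finger pad.
Only numpy, scipy, OpenCV 4.12 (cv2) and the standard library are available. Lean on these libraries where they do the work, as an engineer would, in place of code of your own. Each camera call takes 0.05 s, during which the arm holds its last target. There are 200 camera calls.

## Working session

There is one attempt and no reset: what is moved stays moved. The work goes in short steps, Python scripts to look and compute and a tool call to move; the robot and the scene stay as the last step left them, time stands still between calls to the robot, and variables do not carry over. Pictures are saved under pics/ and viewed, at most 10 in all, crops included, and the job is handed in when it is done.

Besides the shell and the picture viewer there is one more tool, called after "Request:" as a command line: name --argument value ..., lists and objects as JSON in quotes. drive_tool: Moves the arm, as the interface text tells. Its arguments: {"type":"object","properties":{"deltas":{"type":"string"},"gripper":{"type":"number"}},"required":["deltas"]}

```bash
mkdir -p pics
cat > h.py <<'E'
import numpy as np, cv2
from cell import env
def grab(n):
    p,d=env.read_camera(n); np.savez('pics/%s.npz'%n,p=p,d=d); return p,d
def cloud(n,d):
    c=env.camera_params(n); K=np.array(c['mtx'],float); T=np.linalg.inv(np.array(c['camera_from_world'],float))
    h,w=d.shape; u,v=np.meshgrid(np.arange(w),np.arange(h))
    q=cv2.undistortPoints(np.stack([u,v],-1).reshape(-1,1,2).astype(np.float64),K,np.array([c['k1'],0,0,0,0],float)).reshape(h,w,2)
    P=np.stack([q[...,0]*d,q[...,1]*d,d],-1)
    W=P@T[:3,:3].T+T[:3,3]; W[d<=0]=np.nan; return W
def save(n,p): cv2.imwrite('pics/%s.png'%n,p[...,::-1])
E
python3 - <<'E'
from h import *
for n in('scene','top'):
    p,d=grab(n); save(n+'0',p); W=cloud(n,d); print(n,W[200,320],np.array(env.camera_params(n)['camera_from_world']).round(2).tolist())
print(env.state())
E
```

```text
scene [475.88228696 -28.80654018  17.97271212] [[0.1, 0.99, 0.01, -26.72], [0.68, -0.06, -0.73, -312.51], [-0.73, 0.08, -0.68, 1560.59], [0.0, 0.0, 0.0, 1.0]]
top [569.61407494 -19.21080654  16.65606685] [[0.01, -1.0, -0.02, -15.43], [-0.99, -0.0, -0.16, 572.76], [0.16, 0.02, -0.99, 1283.49], [0.0, 0.0, 0.0, 1.0]]
{'t': 0.1, 'joints': array([ 1.18841932e+00,  4.91454845e-01,  1.55934788e+00,  3.82452664e-05,
        1.09173205e+00, -1.05597584e-01]), 'qvel': array([-0.00193744, -0.00152176,  0.00108195,  0.00029033,  0.00195908,
       -0.00059861]), 'tau': array([ 1.57836126e-03, -6.13628697e+01, -2.58608490e+01,  6.93543465e-02,
        4.70585749e-02, -2.27899125e-05]), 'eef_pos': array([170.67707113, 601.02932015, 210.46179216]), 'tcp_rot': array([-3.14065935e+00, -1.33035600e-04,  2.86479553e+00]), 'ft_force': array([ 0.12873085, -0.21453643,  0.08137449]), 'moment': array([ 0.0014103 , -0.02408866, -0.02076761]), 'grip_force': 0.0, 'opening': 1.0022478135526947}
```

View pics/top0.png

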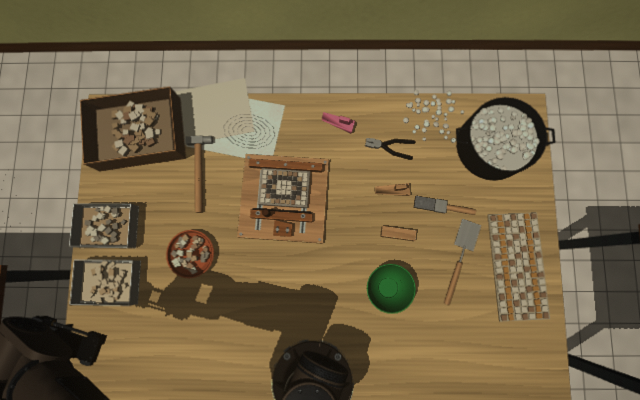

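View pics/scene0.png

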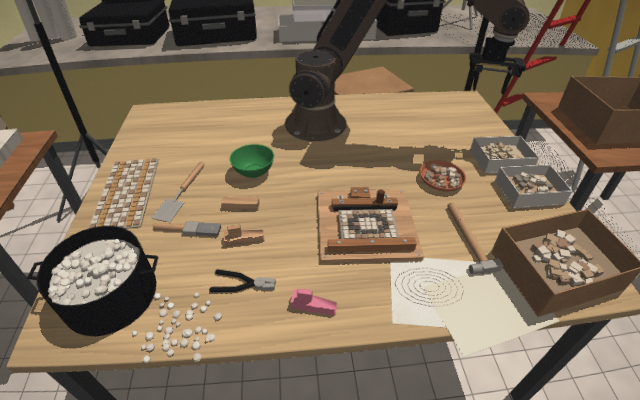

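Wedge candidates in the top view are the wooden finned piece at (393,189), the plain block without a fin at (399,233), and the pink finned decoy at (339,122). I choose (393,189). In the same view the board is around (285,200) with the grip at about (265,212).

Run:
```python
from h import *
f=np.load('pics/top.npz'); p,d=f['p'],f['d']; W=cloud('top',d)
s=np.load('pics/scene.npz'); Ws=cloud('scene',s['d'])
x,y,z=W[...,0],W[...,1],W[...,2]
def reg(c0,c1,r0,r1,W=W):
    return W[r0:r1,c0:c1].reshape(-1,3)
def rect(P,lo,hi,name):
    Q=P[(P[:,2]>lo)&(P[:,2]<hi)]; r=cv2.minAreaRect(Q[:,:2].astype(np.float32)); print(name,len(Q),np.round(r[0],1),np.round(r[1],1),round(r[2],2),'zmed',np.median(Q[:,2]).round(1)); return Q
for nm,w,B,Wd in(('top',W,(230,340,148,250),(370,418,178,200)),('scene',Ws,(310,430,180,270),(215,272,215,250))):
    P=reg(*B,w); rect(P,12,90,nm+' board all'); rect(P,12,24,'board'); rect(P,38,45.,'mid tops');q=rect(P,58,100,'grip');
    P=reg(*Wd,w); rect(P,10,80,'wedge all'); rect(P,22,34,'wedge top'); rect(P,50,70,'fin')
print('bench z',np.nanmedian(z[240:260,300:340]),np.nanmedian(Ws[280:290,240:280,2]))
pink=reg(318,360,110,135); rect(pink,10,80,'pink')
a=cv2.resize(p[145:250,230:430],None,fx=4,fy=4,interpolation=cv2.INTER_CUBIC); save('crop1',a)
```

```text
top board all 6996 [578.5 103. ] [280.7 280.7] 86.43 zmed 21.9
board 3643 [578.5 103. ] [280.7 280.7] 86.43 zmed 17.3
mid tops 1583 [574.1 103.4] [239.3 244.5] 86.64 zmed 40.8
grip 51 [520.5 150.3] [20.2 20.8] 0.49 zmed 79.4
wedge all 345 [ 607.6 -269.8] [142.3  46.8] 80.81 zmed 27.2
wedge top 232 [ 606.3 -254. ] [ 36.8 111.1] 0.79 zmed 26.8
fin 54 [ 608.  -276.1] [13.5 34.6] 6.29 zmed 60.3
scene board all 6757 [560.5 146.1] [377.9 324.9] 86.59 zmed 32.0
board 3056 [560.5 146.1] [377.9 324.9] 86.59 zmed 17.6
mid tops 1881 [574.9  97.3] [241.1 245.7] 86.28 zmed 40.6
grip 75 [524.2 144.7] [23.2 22.7] 12.22 zmed 76.3
wedge all 587 [ 603.5 -281.2] [153.2  68. ] 68.9 zmed 27.5
wedge top 292 [ 603.7 -258. ] [ 41.5 109.8] 4.23 zmed 27.7
fin 81 [ 610.5 -281.1] [16.1 35.7] 3.25 zmed 60.1
bench z -0.9535456145542867 12.03302193378886
pink 329 [836.7 -74.9] [109.9  37.5] 71.6 zmed 27.5
```

View pics/crop1.png

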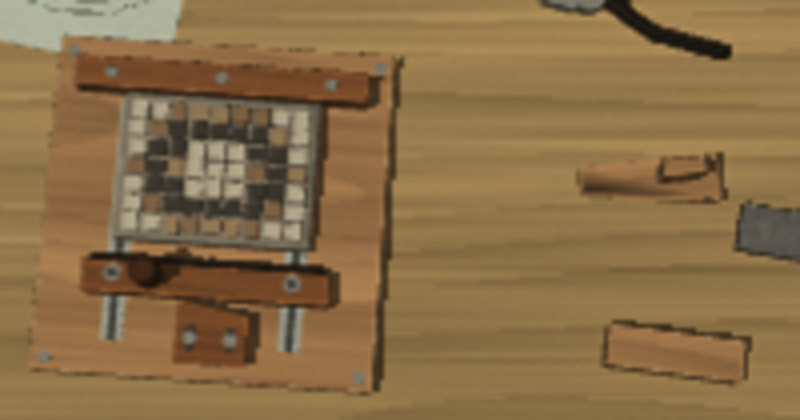

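The crop shows the wooden finned wedge at crop (650,178): thin end left, fin at the right, straight side up. This matches the description, and so do its measured sizes (37 x 111 top, fin 13.5 x 34.6 at z = 60). Board pose is (578.5, 103) with yaw -0.062. The grip measures (520.5, 150), against about (521, 152) expected. Moving to push the grip.

Request:
drive_tool --deltas "0.2 -0.3 0 0.007;0.2 -0.3 0 0.007;0.2 -0.3 0 0.007;0.2 -0.3 0 0.007;0.2 -0.3 0 0.007;0.2 -0.3 0 0.007;0.2 -0.3 0 0.007;0.2 -0.3 0 0.007;0.2 -0.3 0 0.007;0.2 -0.3 0 0.005" --gripper 1

```text
t: 0.93
eef_pos: [371.3, 299.6, 210.9]
tcp_rot: [-3.142, -0.0, 3.08]
ft_force: [-0.1, 1.0, -0.5]
opening: 0.356
grip_force: 0.0
```

Request:
drive_tool --deltas "0.21 -0.29 0 0;0.21 -0.29 0 0;0.21 -0.29 0 0;0.21 -0.29 -0.1 0;0.21 -0.29 -0.2 0;0 0 -0.3 0;0 0 -0.3 0;0 0 -0.3 0;0 0 -0.23 0;0 0 0 0"

```text
t: 1.77
eef_pos: [473.9, 155.7, 64.3]
tcp_rot: [-3.14, -0.006, 3.078]
ft_force: [-0.8, -0.1, -0.1]
opening: 0.003
grip_force: 0.0
```

Run:
```python
from h import *
p,d=grab('top'); save('c2',cv2.resize(p[150:260,230:340],None,fx=5,fy=5,interpolation=cv2.INTER_CUBIC)); print(env.state()['eef_pos'],env.state()['ft_force'])
```

```text
[474.78582273 155.95558268  66.45158928] [-0.48236631  0.25264446  0.32093308]
```

Request:
drive_tool --deltas "0.06 -0.004 0 0;0.06 -0.004 0 0;0.06 -0.004 0 0;0.02 -0.001 0 0;0.02 -0.001 0 0;0.01 -0.001 0 0;0.01 -0.001 0 0;0 0 0 0"

```text
t: 2.48
eef_pos: [499.7, 154.6, 68.1]
tcp_rot: [3.142, -0.0, 3.078]
ft_force: [-0.4, 0.6, 0.7]
opening: 0.001
grip_force: 0.5
```

Request:
drive_tool --deltas "0.02 -0.001 0 0;0.02 -0.001 0 0;0.02 -0.001 0 0;0.02 -0.002 0 0;0 0 0 0"

```text
t: 2.9
eef_pos: [508.3, 154.1, 68.0]
tcp_rot: [3.141, 0.0, 3.078]
ft_force: [-0.4, 0.7, -0.4]
opening: 0.004
grip_force: 0.3
```

Run:
```python
from h import *
p,d=grab('top'); a=cv2.resize(p[150:260,230:340],None,fx=5,fy=5,interpolation=cv2.INTER_CUBIC)
q,e=grab('scene'); b=cv2.resize(q[165:265,310:430],None,fx=5,fy=5,interpolation=cv2.INTER_CUBIC)
W=cloud('top',d)[150:260,230:340].reshape(-1,3)
save('c3',b); save('c3t',a)
```

```text
(no output)
```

View pics/c3.png

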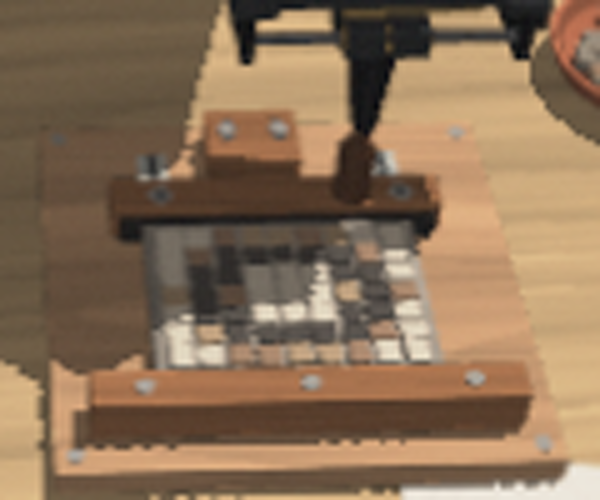

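The scene crop shows the fingers directly behind the grip at (355,165). The bar is close to the panel, with only a thin dark strip between them, and the fence is at the bottom. I'll keep pushing in 1 mm steps.

Request:
drive_tool --deltas "0.01 0 0 0;0.01 -0.001 0 0;0.01 -0.001 0 0"

```text
t: 3.25
eef_pos: [510.7, 153.9, 67.9]
tcp_rot: [3.142, -0.0, 3.078]
ft_force: [-2.6, 0.1, -0.9]
opening: 0.002
grip_force: 0.8
```

Request:
drive_tool --deltas "0.01 0 0 0;0.01 -0.001 0 0"

```text
t: 3.42
eef_pos: [512.2, 153.8, 67.8]
tcp_rot: [-3.141, -0.002, 3.078]
ft_force: [-6.5, 1.3, 2.9]
opening: 0.006
grip_force: 3.0
```

Now pushing the panel.

Request:
drive_tool --deltas "0.01 0 0 0;0.01 -0.001 0 0"

```text
t: 3.58
eef_pos: [513.8, 153.7, 67.8]
tcp_rot: [-3.141, -0.002, 3.078]
ft_force: [-6.1, 1.2, 3.0]
opening: 0.004
grip_force: 3.0
```

Request:
drive_tool --deltas "0.01 -0.001 0 0;0.005 0 0 0"

```text
t: 3.75
eef_pos: [514.4, 153.6, 67.7]
tcp_rot: [-3.141, -0.004, 3.078]
ft_force: [-11.9, 2.4, 6.8]
opening: 0.005
grip_force: 5.8
```

Request:
drive_tool --deltas "0.01 -0.001 0 0"

```text
t: 3.83
eef_pos: [514.6, 153.6, 67.7]
tcp_rot: [-3.141, -0.006, 3.078]
ft_force: [-15.9, 3.7, 8.4]
opening: 0.0
grip_force: 8.3
```

Seated at about 16 N. Retreating and heading for the wedge.

Request:
drive_tool --deltas "-0.1 0.006 0 0;-0.15 0 0 0;0 0 0.3 0;0 0 0.35 0;0 -0.1 0.35 -0.037;0.05 -0.35 0.2 -0.037;0.1 -0.38 0 -0.037;0.15 -0.38 0 -0.037;0.15 -0.38 0 -0.037;0.15 -0.38 0 -0.037" --gripper 0.3

```text
t: 4.67
eef_pos: [552.9, -44.8, 188.5]
tcp_rot: [3.14, 0.002, 2.375]
ft_force: [0.3, 0.5, 0.5]
opening: 0.648
grip_force: 0.0
```

Run:
```python
from h import *
p,d=grab('top'); W=cloud('top',d); P=W[150:250,230:340].reshape(-1,3)
yaw=-.0623; R=np.array([[np.cos(yaw),-np.sin(yaw)],[np.sin(yaw),np.cos(yaw)]])
B=(P[:,:2]-[578.5,103])@R
g=(P[:,2]>58)&(P[:,2]<100)&(abs(B[:,1]-45)<25); print('grip',B[g].min(0),B[g].max(0),g.sum())
m=(P[:,2]>37)&(P[:,2]<46)
b=m&(B[:,0]>-70)&(B[:,0]<-15)&(abs(B[:,1])<20);
# profile along x per y band
for y0 in(-90,-60,-30,-20,-10,0,10,60):
    s=m&(abs(B[:,1]-y0)<4); xs=np.sort(B[s,0]); 
    br=np.where(np.diff(xs)>5)[0]; print(y0,[(round(a[0],1),round(a[-1],1)) for a in np.split(xs,br+1)])
print(env.state()['eef_pos'])
```

```text
grip [-55.60399354  32.98854699] [-34.67700206  56.05975152] 52Traceback (most recent call last):
  File "<stdin>", line 11, in <module>
IndexError: index 0 is out of bounds for axis 0 with size 0
```

Request:
drive_tool --deltas "0.09 -0.385 0 -0.037;0.09 -0.385 0 -0.037;0.09 -0.385 0 -0.037;0.09 -0.385 0 -0.037;0.09 -0.385 0 -0.037;0.09 -0.385 0 -0.037;0 0 -0.3 0;0 0 -0.3 0;0 0 -0.1 0;0 0 0 0" --gripper 0.35

```text
t: 5.55
eef_pos: [605.3, -273.3, 115.4]
tcp_rot: [-3.138, -0.002, 1.684]
ft_force: [0.3, -0.1, 0.2]
opening: 0.644
grip_force: 0.0
```

Run:
```python
from h import *
q,e=grab('scene'); b=cv2.resize(q[190:260,190:300],None,fx=6,fy=6,interpolation=cv2.INTER_CUBIC); save('c4',b); print(env.state()['eef_pos'],env.state()['tcp_rot'],env.state()['opening'])
```

```text
[ 606.18195049 -273.53806088  117.56671026] [-3.14056961e+00 -7.47566351e-04  1.68401877e+00] 0.6499066822688926
```

View pics/c4.png

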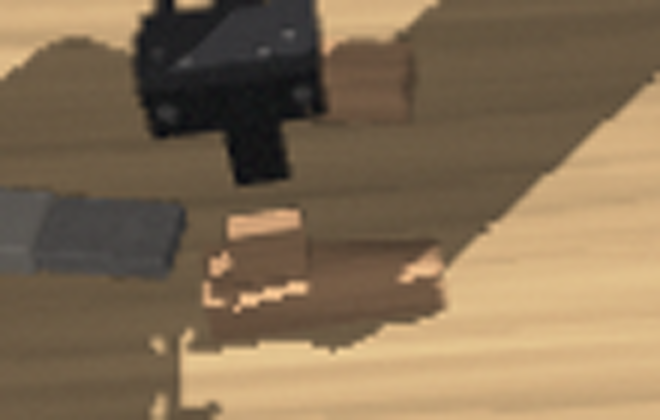

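The scene crop shows the fingers above the fin, with the fin top at crop (263,222) and nothing in the way. I'll shift about 3 mm, descend and grip.

Request:
drive_tool --deltas "0.025 -0.035 -0.2 0;0 0 -0.25 0;0 0 -0.15 0;0 0 -0.07 0;0 0 0 0"

```text
t: 6.02
eef_pos: [609.1, -277.1, 51.3]
tcp_rot: [3.141, 0.0, 1.684]
ft_force: [0.2, -0.3, 0.6]
opening: 0.654
grip_force: 0.0
```

Request:
drive_tool --deltas "0 0 0 0;0 0 0 0;0 0 0 0;0 0 0 0;0 0 0 0;0 0 0 0;0 0 0 0;0 0 0 0" --gripper 1

```text
t: 6.68
eef_pos: [608.8, -277.4, 51.0]
tcp_rot: [3.142, 0.0, 1.684]
ft_force: [0.0, 0.2, -0.1]
opening: 0.144
grip_force: 7.4
```

Request:
drive_tool --deltas "0 0 0.1 0;0 0 0.3 0;0 0 0.4 0;-0.1 0.2 0.1 -0.008;-0.15 0.38 0 -0.012;-0.17 0.4 0 -0.012;-0.2 0.4 0 -0.012;-0.2 0.4 0 -0.012;-0.2 0.4 0 0;-0.13 0.4 0 0"

```text
t: 7.52
eef_pos: [496.9, -28.3, 141.6]
tcp_rot: [3.141, 0.0, 1.507]
ft_force: [1.2, 0.7, -1.9]
opening: 0.146
grip_force: 29.9
```

Request:
drive_tool --deltas "0 0.2 0 0;0 0 0 0;0 0 0 0"

```text
t: 7.77
eef_pos: [498.9, -8.8, 141.7]
tcp_rot: [3.14, 0.0, 1.51]
ft_force: [0.2, 0.6, -1.6]
opening: 0.144
grip_force: 29.9
```

Request:
drive_tool --deltas "-0.053 0.094 -0.15 0;0 0 -0.2 0;0 0 0 0;0 0 0 0"

```text
t: 8.1
eef_pos: [493.5, -1.1, 105.8]
tcp_rot: [-3.14, -0.0, 1.507]
ft_force: [0.7, 0.3, -1.3]
opening: 0.145
grip_force: 29.9
```

Run:
```python
from h import *
q,e=grab('scene'); p,d=grab('top'); 
a=cv2.resize(p[165:255,230:350],(800,600),interpolation=cv2.INTER_CUBIC); b=cv2.resize(q[160:250,300:420],(800,600),interpolation=cv2.INTER_CUBIC)
save('c5',cv2.resize(np.vstack([a,b]),(450,600),interpolation=cv2.INTER_AREA))
s=env.state(); print(s['eef_pos'],s['tcp_rot'])
yaw=-.0623; R=np.array([[np.cos(yaw),-np.sin(yaw)],[np.sin(yaw),np.cos(yaw)]])
for n,dd,lo in(('top',d,0),('scene',e,0)):
    P=cloud(n,dd).reshape(-1,3); B=(P[:,:2]-[578.5,103])@R; z=P[:,2]
    for y0 in(-95,-85,-75,-30,-20,-10,0,10,70):
        m=(z>36)&(z<46)&(abs(B[:,1]-y0)<4)&(B[:,0]>-140)&(B[:,0]<-20); xs=np.sort(B[m,0])
        if len(xs): print(n,y0,[(round(k[0],1),round(k[-1],1)) for k in np.split(xs,np.where(np.diff(xs)>6)[0]+1)])
    m=(z>75)&(z<90)&(B[:,0]>-140)&(B[:,0]<-40)&(B[:,1]<20)&(B[:,1]>-150); Q=B[m]; print('wedge top',len(Q), [(y0,Q[abs(Q[:,1]-y0)<5,0].min().round(1),Q[abs(Q[:,1]-y0)<5,0].max().round(1)) for y0 in range(-130,-20,15) if (abs(Q[:,1]-y0)<5).any()], Q[:,1].min(),Q[:,1].max())
```

```text
[494.05958401  -1.00619312 106.69939116] [3.14070696e+00 1.25384914e-04 1.50668889e+00]
top 10 [(np.float64(-40.5), np.float64(-37.3)), (np.float64(-23.7), np.float64(-20.7))]
top 70 [(np.float64(-60.4), np.float64(-20.8))]Traceback (most recent call last):
  File "<stdin>", line 12, in <module>
    return umr_minimum(a, axis, None, out, keepdims, initial, where)
ValueError: zero-size array to reduction operation minimum which has no identity
```

View pics/c5.png

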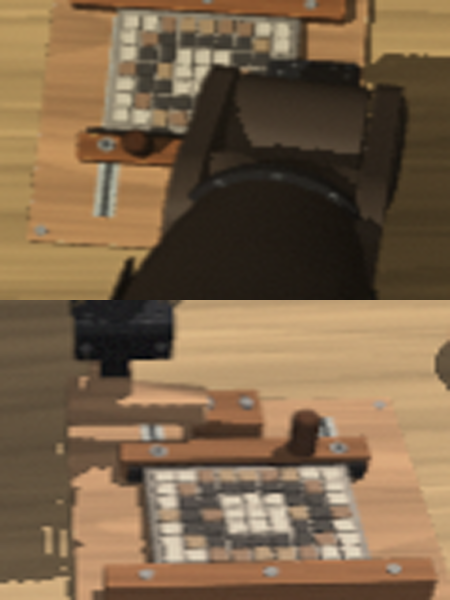

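The lower half of the picture shows the held wedge at (140,400) above the gap, lying behind the bar (240,452) and level. Computed clearance to the bar is 2.9 mm. Lowering.

Request:
drive_tool --deltas "0 0 -0.1 0;0 0 -0.1 0;0 0 -0.07 0;0 0 -0.03 0;0 0 0 0"

```text
t: 8.62
eef_pos: [493.2, -0.3, 75.4]
tcp_rot: [-3.141, -0.0, 1.507]
ft_force: [0.3, -0.1, -1.7]
opening: 0.146
grip_force: 29.9
```

Request:
drive_tool --deltas "0 0 -0.02 0;0 0 -0.02 0;0 0 -0.02 0;0 0 -0.01 0;0 0 0 0"

```text
t: 9.03
eef_pos: [493.4, -0.2, 69.0]
tcp_rot: [3.141, 0.0, 1.508]
ft_force: [-0.1, 0.5, -0.9]
opening: 0.143
grip_force: 29.9
```

Request:
drive_tool --deltas "0 0 -0.01 0;0 0 0 0"

```text
t: 9.2
eef_pos: [493.5, -0.2, 68.8]
tcp_rot: [3.141, 0.0, 1.508]
ft_force: [-2.7, -0.8, 12.3]
opening: 0.141
grip_force: 30.0
```

Request:
drive_tool --deltas "0 0 0 0;0 0 0 0;0 0 0 0;0 0 0.1 0;0 0 0.25 0;0 0 0.25 0;-0.035 -0.3 0 0;-0.035 -0.3 0 0;0 0 0 0;0 0 0 0" --gripper 0.5

```text
t: 10.03
eef_pos: [486.4, -61.2, 128.6]
tcp_rot: [3.141, 0.0, 1.505]
ft_force: [-0.7, 0.6, -0.2]
opening: 0.501
grip_force: 0.0
```

Run:
```python
from h import *
q,e=grab('scene'); s=env.state(); print(s['eef_pos'],s['opening'],s['ft_force'])
save('c6',cv2.resize(q[160:250,290:420],None,fx=6,fy=6,interpolation=cv2.INTER_CUBIC))
```

```text
[486.33356624 -60.4215457  128.39581757] 0.49968022737383955 [0.41296516 0.41997765 0.33046951]
```

View pics/c6.png

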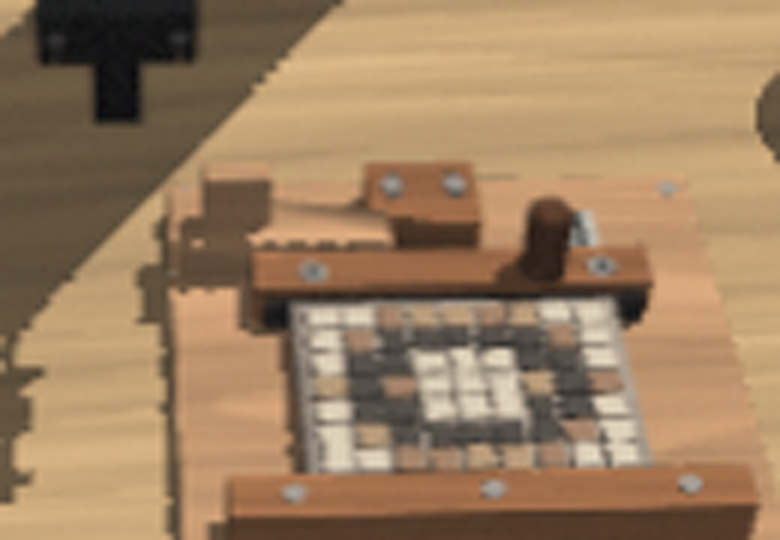

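The wedge stands in the gap at (290,230), fin free, level between bar and cleat, with the thin end at the cleat. I'll close the fingers, lower them behind the butt and push along board +y.

Request:
drive_tool --deltas "0 0 -0.1 0;0 0 -0.1 0;0 0 -0.1 0;0 0 -0.1 0;0 0 -0.1 0;0 0 -0.1 0;0 0 -0.1 0;0 0 -0.1 0;0 0 -0.07 0;0 0 0 0" --gripper 1

```text
t: 10.92
eef_pos: [485.8, -59.9, 39.6]
tcp_rot: [-3.14, -0.0, 1.508]
ft_force: [-0.3, 0.0, -0.0]
opening: 0.008
grip_force: 0.0
```

Request:
drive_tool --deltas "0.003 0.05 0 0;0.003 0.05 0 0;0.002 0.03 0 0;0.001 0.02 0 0;0.001 0.02 0 0;0.001 0.02 0 0;0.001 0.02 0 0"

```text
t: 11.5
eef_pos: [487.7, -39.0, 41.1]
tcp_rot: [3.141, 0.0, 1.508]
ft_force: [0.5, -0.9, 0.5]
opening: 0.0
grip_force: 0.2
```

Request:
drive_tool --deltas "0.001 0.02 0 0;0.001 0.02 0 0;0.001 0.02 0 0;0.002 0.02 0 0;0.001 0.02 0 0;0.001 0.02 0 0;0.001 0.02 0 0;0.002 0.02 0 0;0.001 0.02 0 0;0.001 0.02 0 0"

```text
t: 12.33
eef_pos: [488.8, -19.0, 41.0]
tcp_rot: [3.141, 0.0, 1.508]
ft_force: [-0.3, 0.0, -0.6]
opening: 0.006
grip_force: 0.2
```

Request:
drive_tool --deltas "0.001 0.01 0 0;0 0.01 0 0;0.001 0.01 0 0;0 0.01 0 0;0.001 0.01 0 0"

```text
t: 12.75
eef_pos: [489.6, -14.4, 41.1]
tcp_rot: [3.14, 0.0, 1.508]
ft_force: [2.5, -4.8, 0.7]
opening: 0.005
grip_force: 2.6
```

Request:
drive_tool --deltas "0.001 0.01 0 0;0 0.01 0 0;0.001 0.01 0 0"

```text
t: 13.0
eef_pos: [490.5, -11.9, 41.3]
tcp_rot: [3.139, 0.001, 1.508]
ft_force: [3.8, -10.4, 0.5]
opening: 0.006
grip_force: 4.7
```

Request:
drive_tool --deltas "0.001 0.01 0 0;0 0.01 0 0;0.001 0.01 0 0"

```text
t: 13.25
eef_pos: [491.5, -9.4, 41.5]
tcp_rot: [3.137, 0.001, 1.508]
ft_force: [5.4, -14.0, 1.2]
opening: 0.003
grip_force: 6.7
```

Fx is 5 N sideways and the tool is drifting +x, so the wedge is binding on the ramp and not the bar. I'll back off and push again with some +x steer.

Request:
drive_tool --deltas "0 -0.03 0 0;0 -0.03 0 0;0 0 0 0;0 0 0 0"

```text
t: 13.58
eef_pos: [489.2, -14.2, 40.9]
tcp_rot: [-3.141, -0.0, 1.507]
ft_force: [0.2, -0.9, -0.3]
opening: 0.008
grip_force: 0.0
```

Run:
```python
from h import *
q,e=grab('scene'); s=env.state(); print(s['eef_pos'],s['ft_force'])
save('c7',cv2.resize(q[170:225,310:410],None,fx=8,fy=8,interpolation=cv2.INTER_CUBIC))
```

```text
[489.24754922 -14.09224895  40.86029528] [-0.88413475  0.4940452  -0.24747948]
```

View pics/c7.png

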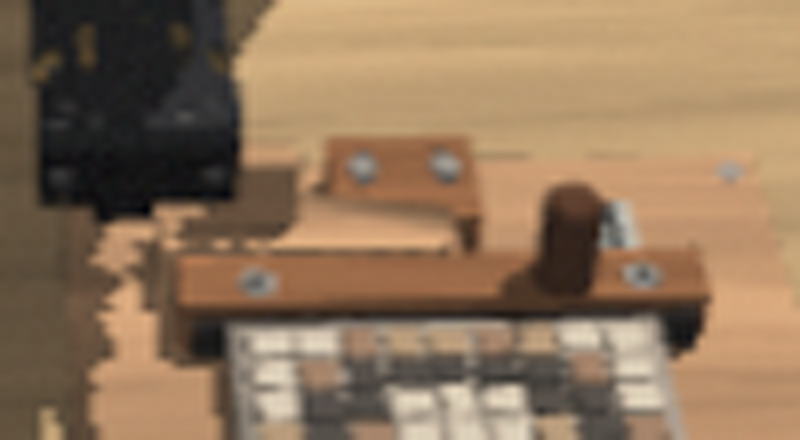

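The crop shows the wedge lying along the ramp at (370,225), with its thin end past the middle of the cleat. I can't tell if it touches the bar. Pushing again with a +x component.

Request:
drive_tool --deltas "0 0.02 0 0;0 0.02 0 0;0.003 0.01 0 0;0.004 0.01 0 0"

```text
t: 13.97
eef_pos: [490.2, -7.9, 41.0]
tcp_rot: [3.142, 0.0, 1.508]
ft_force: [0.2, -0.9, -0.3]
opening: 0.003
grip_force: 0.2
```

Request:
drive_tool --deltas "0.004 0.01 0 0;0.004 0.01 0 0"

```text
t: 14.13
eef_pos: [491.0, -6.1, 41.0]
tcp_rot: [-3.141, 0.0, 1.508]
ft_force: [-1.6, -3.1, -1.2]
opening: 0.005
grip_force: 1.7
```

Request:
drive_tool --deltas "0.004 0.01 0 0;0.004 0.01 0 0"

```text
t: 14.3
eef_pos: [491.4, -4.6, 40.9]
tcp_rot: [-3.141, 0.001, 1.508]
ft_force: [-4.8, -10.3, 1.2]
opening: 0.007
grip_force: 5.4
```

Request:
drive_tool --deltas "-0.003 0.005 0 0"

```text
t: 14.38
eef_pos: [491.3, -4.3, 40.9]
tcp_rot: [-3.141, 0.001, 1.508]
ft_force: [-1.8, -12.1, 1.1]
opening: 0.007
grip_force: 6.0
```

Request:
drive_tool --deltas "-0.002 0.005 0 0"

```text
t: 14.47
eef_pos: [491.3, -4.1, 41.0]
tcp_rot: [3.141, 0.001, 1.508]
ft_force: [-1.3, -13.8, 1.2]
opening: 0.007
grip_force: 6.8
```

Request:
drive_tool --deltas "0 -0.02 0 0;0 -0.03 0 0;0 0 0 0"

```text
t: 14.72
eef_pos: [491.4, -8.5, 41.0]
tcp_rot: [3.141, -0.0, 1.507]
ft_force: [-0.3, 0.3, -0.2]
opening: 0.003
grip_force: 0.0
```

Request:
drive_tool --deltas "0 0.02 0 0;0 0.01 0 0;0.001 0.01 0 0"

```text
t: 14.97
eef_pos: [491.5, -4.4, 41.0]
tcp_rot: [3.141, 0.001, 1.508]
ft_force: [-1.7, -11.3, 0.5]
opening: 0.006
grip_force: 5.7
```

Request:
drive_tool --deltas "0 0.01 0 0"

```text
t: 15.05
eef_pos: [491.6, -3.8, 41.0]
tcp_rot: [3.141, 0.001, 1.509]
ft_force: [-2.4, -16.0, 0.9]
opening: 0.004
grip_force: 8.0
```

Force balance is now consistent with a true jam. Fx on the tool is slightly negative, so only the bar can be balancing the ramp, and the butt stayed at the same place on the re-push. Retreating.

Request:
drive_tool --deltas "0 -0.02 0 0;0 -0.1 0 0;0 -0.2 0 0;0 -0.2 0.1 0;0 0 0.3 0;0 0 0.3 0;0 0 0.3 0;0 0 0 0"

```text
t: 15.72
eef_pos: [493.2, -56.0, 145.6]
tcp_rot: [3.134, 0.001, 1.507]
ft_force: [0.4, -0.1, 0.4]
opening: 0.002
grip_force: 0.0
```

Run:
```python
from h import *
q,e=grab('scene'); s=env.state(); print(s['eef_pos'],s['ft_force'])
save('c8',cv2.resize(q[170:260,310:420],None,fx=6,fy=6,interpolation=cv2.INTER_CUBIC))
```

```text
[492.46940893 -55.79994485 143.28484202] [ 1.00163099  0.45384922 -0.19901755]
```

View pics/c8.png

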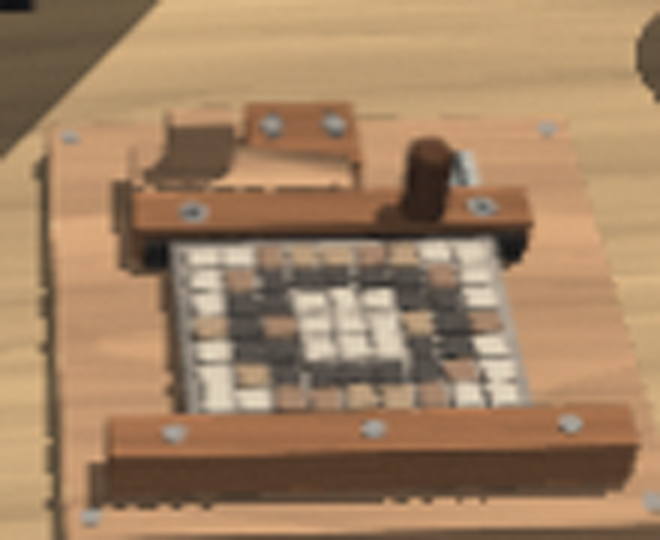

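The wedge at (240,165) lies flush between the ramp and the bar's rear edge. The panel is against the fence and the hand is clear. Handing in.

```bash
python3 -c "
from cell import env
print(env.job_done())"
```

```text
the job is handed in; nothing more can be done
None
```

I handed the job in at about 16 s: the bar was seated at about 16 N, the wedge was jammed between ramp and bar with a final push of about 16 N (top of the range), and the hand was clear. The hand-in returned no verdict, and the squeeze on the panel could not be measured directly.

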